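Press a push nut home on a microscope filter wheel's shaft

TASK

The filter wheel of this microscope light unit is back on its shaft and the toothed push nut has only been started on the shaft's end. Take the hollow push tool from the tray, set it over the shaft onto the nut and press straight down with it until the nut is tight on the wheel's hub and stays tight when you let go; press steadily and stop as soon as it is tight, do not ram it. Then stand the tool back in the tray, and leave the other things on the bench where they are.

Things in the scene. Friction and masses are not known exactly. Their poses are not given: they have to be found in the camera images.
- changer: the light unit's filter changer, fixed on the bench: an aluminium plate 150 x 130 mm, its top 22 mm above the bench, with an upright plain steel shaft in its middle. Origin on the bench below the shaft, z up along the shaft. Lamp, heat sink and a block at the plate's edge are all lower than 45 mm
- shaft_seat (a point): point on the shaft's axis at the shoulder that carries the wheel's hub, 34 mm above the bench; axes as changer
- shaft_end (a point): the top end of the shaft on its axis, 45 mm above the shoulder. The shaft is 10 mm in diameter with a rounded end
- wheel: the filter wheel, loose on the shaft and resting on the shoulder: a black spider disc 100 mm across with five glass filters; its hub is 30 mm across and 27 mm tall, so the hub's flat top lies 27 mm above the shoulder. Origin on the hub's axis at its underside, z up
- nut: toothed push nut on the shaft: a flat steel ring 24 mm across, 2.5 mm thick, teeth gripping the shaft. Origin at the centre of its underside, z up. It starts 9 to 13 mm above the hub's top. It only slides along the shaft: the teeth drag with about 10 N and hold it where it is left. Home, its underside lies on the hub's top; a push of about 18 to 22 N then sets it tight; over 30 N is ramming
- tray: fixed shallow grey tray 150 x 140 mm, walls 12 mm high, floor 3 mm thick. Origin under its middle
- push_tool: hollow push tool, standing nose down in the tray, 72 mm tall, 180 g. Origin at the centre of its nose's end, z up. Nose: steel tube 22 mm outside, 13 mm bore, 25 mm deep; above it a disc 30 mm across (25 to 30 mm up) to push on; above that the handle, a black barrel 20 mm across (30 to 72 mm up) to grip by
- lens_cap: bystander: a black plastic lens cap, 62 mm across, 22 mm high. Origin under its middle
- oil_bottle: bystander: a small amber bottle, 38 mm across, 75 mm high. Origin under its middle, z up
- screwdriver: bystander: a screwdriver 160 mm long lying on the bench near the robot. Origin at its middle
- slide_rack: bystander: a grey rack 115 x 85 mm filled with glass slides, 48 mm high. Origin under its middle
Mind the look-alikes: they are no part of the job. What is shaped like the push_tool but yellow is not meant. Of the things like the changer, leave any that is yellow; of the rest the larger one is meant.

How it is judged:
By the outcome, as a careful person would: the job done as asked, in the order asked, and still so for the second after the job is handed in, with the robot touching nothing.
It also fails if it takes over 54 s, if anything falls off the work surface, if the arm or the gripper's body presses on something with over 40 N, if the wrist force passes 120 N, or if a joint passes its speed limit or range.

ROBOT

A 7-joint arm with a two-finger parallel gripper is mounted at the origin on the work surface. World frame = base frame: x ahead of the robot, y to its left, z up, the work surface at z = 0. Lengths are in m, angles in rad, forces in N, time in s.
With the tool pointing down it reaches from about 0.4 to 0.85 m from the base axis. Payload 4.5 kg.
Tool frame: the origin (TCP) lies on the mounting face of the last link; the fingertips stand 166 mm ahead of it and the grasp point (between the pads) lies 147 mm ahead of it; z points along the fingers, y is the line along which they close (so a half turn about z gives the same grasp; the last joint's range is limited). The gripper opens to 88 mm and grips with 3 to 60 N. Pads are 18 mm wide; open, the fingers measure 123 mm over their backs; the gripper's body (75 mm by 187 mm) begins 45 mm behind the grasp point.
Start: joints at [-1.16, 0.689, -0.195, 1.565, 0.157, 0.902, -0.215], TCP at [0.23, 0.581, 0.405] pointing down, gripper open.
Joint ranges: [-3.01, 3.01], [-0.46, 2.08], [-1.47, 1.51], [0.13, 2.56], [-1, 4.14], [0.04, 2.09], [-2.66, 2.66]. Speed limits (rad/s): [2.57, 2.57, 3.14, 3.14, 3.14, 3.14, 3.14].

INTERFACE

Orientations are given as a unit quaternion [x, y, z, w].
In Python, from plant import r, snapshot gives the robot as it stands. The module is installed in compiled form; this text tells all that it offers.
- The arm moves only by the tool move_arm, never from a script. Its argument "rows" is a list of rows, each a list of 5 numbers: the shift along the tool's x, y, z in m, then the turn about the tool's z in rad, then the finger opening in m, from 0 to 0.0881. In form: [[dx, dy, dz, spin, claw], ...]. A call has 1 to 10 rows; each row shifts and turns the commanded pose from where the row before left it, along the tool's axes as they then stand; what a row does not reach is not made up. A row lasts 1/12 s, in which the tool goes at most 41.7 mm and 7.16 degrees, less where a joint would pass 70% of its speed; a pose out of reach is approached as far as the arm can. A call with a gripper value outside its range is refused whole. The fingers move at their own pace and stop on an object; "newtons" is the grip in N (left out, the last holds). Time passes only in rows, so rows that do not move let the fingers close. It gives the time, the measured TCP pose, the force, the opening and the grip force at its end, in the units of the state.
- r.get_state(): the state, without advancing time (a new reading comes with each control period).
- snapshot(name): name is "scene" or "top"; returns a dict with "color" (480x640x3 uint8, red, green, blue), "depth" (480x640 float32, m along the optical axis (not along the pixel's ray), 0 where there is no reading), "mtx" (3x3 intrinsics, pixels), "eye" and "orientation" of the camera in the world. Camera axes: x right, y up, looking along -z (the intrinsics and any distortion apply to the point x, -y, -z); pixel columns grow to the right and rows downward; lengths in m; the calibration is good to about 2 mm. A picture is of the moment at which its call begins.
- r.finish_job(): hands the job in; it is judged then, once.
The state is a dict: "clock": time; "q": joint angles; "qd": joint speeds; "joint_torque": joint torques, N m; "tool_pos": TCP position; "eef_rot": TCP orientation; "contact_force": force on the tool from outside, world axes, zero at the start; "moment": the same for the moment, N m; "opening": opening from 0.0 (shut) to 1.0 (fully open); "finger_force": force on a finger pad.
Only numpy, scipy, OpenCV 4.12 (cv2) and the standard library are available. Lean on these libraries where they do the work, as an engineer would, in place of code of your own. Each camera call takes 0.05 s, during which the arm holds its last target. There are 200 camera calls.

## Working session

There is one attempt and no reset: what is moved stays moved. The work goes in short steps, Python scripts to look and compute and a tool call to move; the robot and the scene stay as the last step left them, time stands still between calls to the robot, and variables do not carry over. Pictures are saved under pics/ and viewed, at most 10 in all, crops included, and the job is handed in when it is done.

Besides the shell and the picture viewer there is one more tool, called after "Request:" as name(argument=value, ...), one argument or row to a line, values as JSON. move_arm: Moves the arm, as the interface text tells. Its arguments: {"type":"object","properties":{"rows":{"type":"array"},"newtons":{"type":"number"}},"required":["rows"]}

```bash
mkdir -p pics; cat > h.py <<'E'
import numpy as np, cv2
from scipy.spatial.transform import Rotation as R
from plant import r, snapshot
def cloud(s):
    d=s["depth"]; K=np.array(s["mtx"]); v,u=np.mgrid[:480,:640]
    p=np.stack([(u-K[0,2])/K[0,0]*d,-(v-K[1,2])/K[1,1]*d,-d],-1)
    o=np.array(s["orientation"]); M=R.from_quat(o).as_matrix() if o.size==4 else o
    P=p@M.T+np.array(s["eye"]); P[d==0]=np.nan
    return P
def save(n,im): cv2.imwrite("pics/"+n,cv2.cvtColor(np.ascontiguousarray(im),cv2.COLOR_RGB2BGR))
E
python3 - <<'E'
from h import *
for n in("top","scene"):
    s=snapshot(n); save(n+"1.png",s["color"]); np.savez(n+"1.npz",P=cloud(s),c=s["color"]); print(n,s["eye"],s["orientation"],s["mtx"],[k for k in s])
print(r.get_state())
E
```

```text
top [ 0.46774215 -0.00837877  1.26795996] [-0.03807596  0.01711487  0.71339366 -0.69951897] [[577.9084724    0.         320.6128325 ]
 [  0.         577.9084724  235.79653999]
 [  0.           0.           1.        ]] ['color', 'depth', 'mtx', 'eye', 'orientation']
scene [ 0.91151583 -0.41220882  0.72394853] [0.32949378 0.12306749 0.34471535 0.87032153] [[481.6690121    0.         324.64580765]
 [  0.         481.6690121  234.50113367]
 [  0.           0.           1.        ]] ['color', 'depth', 'mtx', 'eye', 'orientation']
{'clock': 0.1, 'q': array([-1.16022675,  0.68989542, -0.19453015,  1.56621184,  0.15730574,
        0.90250403, -0.21513229]), 'qd': array([ 1.35100266e-05, -6.49967709e-05,  2.78044481e-03, -2.05777925e-03,
       -3.43865739e-06, -5.02941629e-04, -4.96619725e-04]), 'joint_torque': array([-3.30608564e-03, -5.28500462e+01, -1.27193704e+00, -1.53838152e+01,
       -5.26451727e-02,  1.89664635e-03,  5.31530873e-05]), 'tool_pos': array([0.22986234, 0.58088808, 0.40400072]), 'eef_rot': array([ 1.87246961e-01,  9.82312534e-01, -8.07849430e-04, -9.45028296e-05]), 'contact_force': array([-0.48905291,  0.80548553,  0.69675295]), 'moment': array([ 0.00597556, -0.02610395,  0.00315303]), 'finger_force': 0.0, 'opening': 0.9983059227263941}
```

View pics/top1.png

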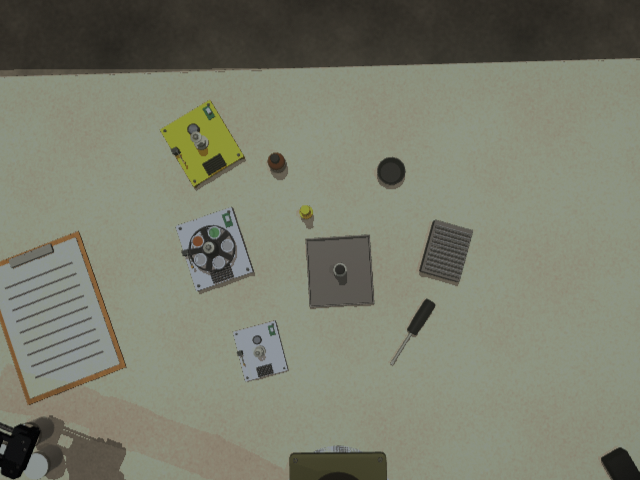

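View pics/scene1.png

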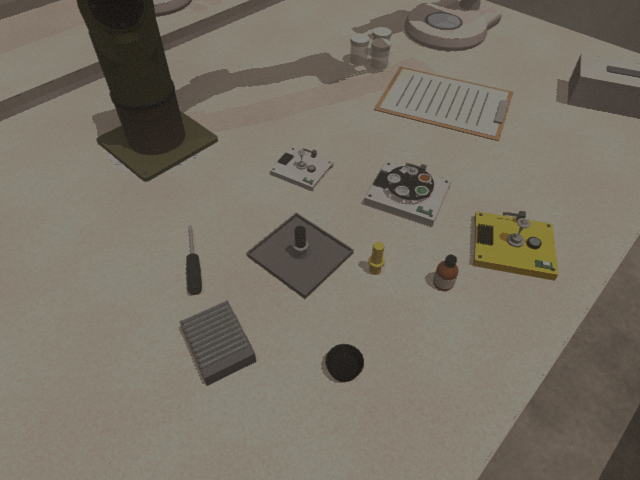

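Seen in the top picture: 
- **Push tool:** the black one standing in the tray at (340,270). Its look-alike is yellow, at (306,212).
- **Changer:** the large white one with the wheel at (213,250). Its look-alikes are yellow at (202,142) and small at (260,350).

I choose the tray tool and the large white changer.

```bash
python3 - <<'E'
from h import *
T=np.load("top1.npz");S=np.load("scene1.npz")
a=cv2.resize(T["c"][195:305,160:270],(400,400),interpolation=2);b=cv2.resize(S["c"][150:260,270:380+0],(400,400),interpolation=2)
b2=cv2.resize(S["c"][150:225,360:455],(400,400),interpolation=2)
save("crop.png",np.hstack([a[:, :],b]))
for nm,Q in(("top",T),("scene",S)):
    P=Q["P"].reshape(-1,3); P=P[~np.isnan(P[:,0])]
    for lab,c in (("tool",None),("chg",None)):
        pass
    Pt=T["P"][270,340]; Pc=T["P"][250,211]
    # tool handle top
    for lab,c,lo,hi,rad in(("tooltop",Pt,.068,.085,.03),("toolall",Pt,.035,.085,.04),("wheel",Pc,.040,.055,.06),("hub",Pc,.057,.066,.03),("hub+",Pc,.067,.09,.03)):
        m=(np.hypot(*(P[:,:2]-c[:2]).T)<rad)&(P[:,2]>lo)&(P[:,2]<hi); q=P[m]
        if len(q): print(nm,lab,len(q),q.mean(0).round(4),q.min(0).round(4),q.max(0).round(4), cv2.minEnclosingCircle(q[:,:2].astype(np.float32)))
    m=(abs(P[:,0]-Pt[0])<.06)&(abs(P[:,1]-Pt[1])<.06); print("floor",np.nanmedian(P[m,2]))
    m=(abs(P[:,0]-Pt[0])<.1)&(abs(P[:,1]-Pt[1])<.1)&(P[:,2]>.009)&(P[:,2]<.014);print("tray",cv2.minAreaRect(P[m,:2].astype(np.float32)))
E
```

```text
top tooltop 70 [ 0.4925 -0.0116  0.0742] [ 0.4838 -0.0208  0.0685] [ 0.5024 -0.0022  0.0809] ((0.4925121068954468, -0.011805972084403038), 0.0100070396438241)
top toolall 90 [ 0.4921 -0.0116  0.0673] [ 0.4779 -0.0255  0.0351] [ 0.5056 -0.0018  0.0809] ((0.49171456694602966, -0.011821551248431206), 0.014050300233066082)
top wheel 1201 [0.5434 0.2616 0.0433] [0.4955 0.2117 0.04  ] [0.5922 0.3144 0.0547] ((0.5404129028320312, 0.26419302821159363), 0.05382256582379341)
top hub 51 [0.5421 0.2554 0.0611] [0.529  0.247  0.0572] [0.5566 0.2731 0.0655] ((0.5433105230331421, 0.2605561316013336), 0.014784913510084152)
top hub+ 96 [0.5433 0.261  0.0736] [0.5326 0.2502 0.0683] [0.5537 0.2727 0.0813] ((0.5434950590133667, 0.26179763674736023), 0.01244166400283575)
floor 0.002879153256853062
tray ((0.49071505665779114, -0.01110166311264038), (0.14997321367263794, 0.13990433514118195), 2.5168817043304443)
scene tooltop 97 [ 0.4916 -0.0154  0.0745] [ 0.4813 -0.0239  0.068 ] [ 0.5003 -0.0053  0.0789] ((0.49066686630249023, -0.014416299760341644), 0.010501807555556297)
scene toolall 233 [ 0.4938 -0.0168  0.0606] [ 0.4776 -0.028   0.035 ] [ 0.5031 -0.0053  0.0789] ((0.4903610348701477, -0.014045259915292263), 0.014062393456697464)
scene wheel 1104 [0.5427 0.2556 0.0438] [0.4911 0.2085 0.04  ] [0.5905 0.3142 0.055 ] ((0.538254976272583, 0.2614513337612152), 0.05470811203122139)
scene hub 89 [0.5428 0.2542 0.0609] [0.5264 0.2446 0.0571] [0.5546 0.2692 0.0649] ((0.5405827164649963, 0.25796401500701904), 0.014575546607375145)
scene hub+ 78 [0.5409 0.2578 0.0747] [0.5285 0.2476 0.0693] [0.5521 0.2722 0.0816] ((0.5397554039955139, 0.25992071628570557), 0.012686009518802166)
floor 0.004243633518022261
tray ((0.4870079755783081, -0.012935124337673187), (0.15286500751972198, 0.14197246730327606), 2.4797348976135254)
```

View pics/crop.png

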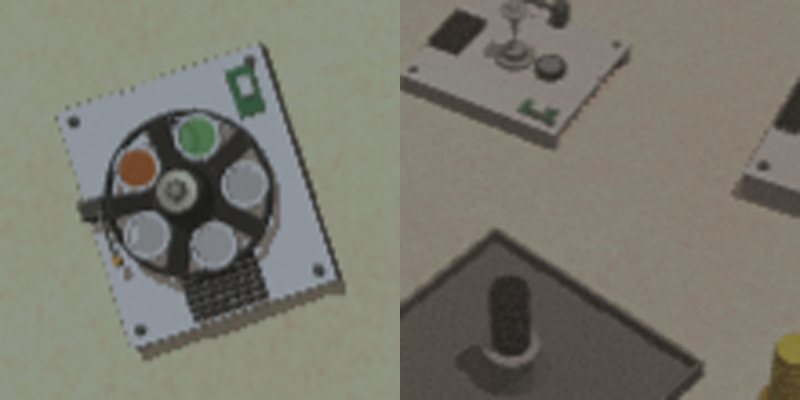

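The crop confirms it: the large white changer has the wheel and nut at its middle, at crop (178,190). The black tool stands in the tray, at crop (510,315). Heights fit too: tool top at 75 mm, hub at 61 mm and nut at about 74 mm.

```bash
cat >> h.py <<'E'
def to(x,y,z):
    s=r.get_state(); M=R.from_quat(s["eef_rot"]).as_matrix()
    d=M.T@(np.array([x,y,z])-s["tool_pos"]); print("t",round(s["clock"],2),"pos",s["tool_pos"].round(4),"delta",d.round(4),"F",s["contact_force"].round(1),"zaxis",M[:,2].round(4),"x",M[:,0].round(3),"open",round(s["opening"]*88.1,1))
E
python3 -c "
from h import *
to(.492,-.0125,.30)"
```

```text
t 0.1 pos [0.2299 0.5809 0.404 ] delta [-0.462  -0.4552  0.1048] F [-0.5  0.8  0.7] zaxis [-5.0e-04 -1.6e-03 -1.0e+00] x [-0.93   0.368 -0.   ] open 88.0
```

Request:
move_arm(
  rows=[
    [-0.02,-0.02,0.0,0,0.088],
    [-0.025,-0.025,0.0,0,0.088],
    [-0.025,-0.025,0.0,0,0.088],
    [-0.025,-0.025,0.0,0,0.088],
    [-0.025,-0.025,0.0,0,0.088],
    [-0.025,-0.025,0.0,0,0.088],
    [-0.025,-0.025,0.0,0,0.088],
    [-0.025,-0.025,0.0,0,0.088],
    [-0.025,-0.025,0.0,0,0.088],
    [-0.025,-0.025,0.0,0,0.088],
  ],
)

```text
clock: 0.93
tool_pos: [0.3679, 0.2615, 0.4046]
eef_rot: [0.187, 0.982, -0.0, -0.0]
contact_force: [1.0, 0.4, -0.0]
opening: 0.998
finger_force: 0.0
```

Request:
move_arm(
  rows=[
    [-0.025,-0.025,0.01,0,0.088],
    [-0.025,-0.025,0.015,0,0.088],
    [-0.025,-0.025,0.015,0,0.088],
    [-0.025,-0.025,0.015,0,0.088],
    [-0.025,-0.025,0.015,0,0.088],
    [-0.025,-0.025,0.015,0,0.088],
    [-0.025,-0.025,0.01,0,0.088],
    [-0.025,-0.025,0.01,0,0.088],
    [-0.01,-0.006,0.0,0,0.088],
    [0,0,0,0,0.088],
  ],
)

```text
clock: 1.77
tool_pos: [0.4882, -0.0091, 0.2989]
eef_rot: [0.191, 0.982, -0.001, 0.0]
contact_force: [0.3, 0.5, -0.2]
opening: 0.999
finger_force: 0.0
```

```bash
python3 -c "
from h import *
to(.492,-.0125,.204); print(r.get_state()['q'].round(2))"
```

```text
t 1.77 pos [ 0.4882 -0.0091  0.2989] delta [-0.0048 -0.0016  0.0949] F [ 0.3  0.5 -0.2] zaxis [-1.0e-04 -1.6e-03 -1.0e+00] x [-0.927  0.374 -0.   ] open 88.0
[ 0.06  0.7  -0.22  2.07  0.36  0.41  0.74]
```

Request:
move_arm(
  rows=[
    [-0.0035,-0.0015,0.012,0,0.088],
    [0,0,0.02,0,0.088],
    [0,0,0.02,0,0.088],
    [0,0,0.02,0,0.088],
    [0,0,0.013,0,0.088],
    [0,0,0.01,0,0.088],
    [0,0,0,0,0.088],
    [0,0,0,0,0.088],
  ],
)

```text
clock: 2.43
tool_pos: [0.4897, -0.0072, 0.2048]
eef_rot: [0.186, 0.982, 0.0, -0.0]
contact_force: [-0.4, -0.4, 0.1]
opening: 0.998
finger_force: 0.0
```

```bash
python3 -c "
from h import *
to(.492,-.0125,.204)"
```

```text
t 2.43 pos [ 0.4897 -0.0072  0.2048] delta [-0.0041 -0.0041  0.0008] F [-0.4 -0.4  0.1] zaxis [-4.e-04  6.e-04 -1.e+00] x [-0.93   0.366  0.001] open 87.9
```

Request:
move_arm(
  rows=[
    [-0.004,-0.004,0,0,0.088],
    [0,0,0,0,0.088],
    [0,0,0,0,0.04],
    [0,0,0,0,0.01],
    [0,0,0,0,0.01],
    [0,0,0,0,0.01],
    [0,0,0,0,0.01],
    [0,0,0,0,0.01],
    [0,0,0,0,0.01],
    [0,0,0,0,0.01],
  ],
  newtons=50,
)

```text
clock: 3.27
tool_pos: [0.4921, -0.0134, 0.2047]
eef_rot: [0.187, 0.982, 0.0, -0.0]
contact_force: [0.0, -0.4, 0.7]
opening: 0.418
finger_force: 0.0
```

```bash
python3 -c "
from h import *
to(.543,.2605,.300); print(r.get_state()['finger_force'])"
```

```text
t 3.27 pos [ 0.4921 -0.0134  0.2047] delta [ 0.0534  0.2735 -0.0953] F [ 0.  -0.4  0.7] zaxis [-0.e+00  1.e-04 -1.e+00] x [-0.93   0.368  0.   ] open 36.9
0.0
```

Request:
move_arm(
  rows=[
    [0,0,0,0,0.01],
    [0,0,0,0,0.01],
    [0,0,0,0,0.01],
    [0,0,0,0,0.01],
    [0,0,0,0,0.01],
    [0,0,0,0,0.01],
  ],
)

```text
clock: 3.77
tool_pos: [0.4921, -0.0134, 0.2047]
eef_rot: [0.187, 0.982, 0.0, 0.0]
contact_force: [-0.1, 1.2, 1.2]
opening: 0.212
finger_force: 50.0
```

```bash
python3 -c "
from h import *
to(.543,.2605,.300); print(r.get_state()['finger_force'])"
```

```text
t 3.77 pos [ 0.4921 -0.0134  0.2047] delta [ 0.0534  0.2734 -0.0952] F [-0.1  1.2  1.2] zaxis [ 2.e-04  2.e-04 -1.e+00] x [-0.93   0.368 -0.   ] open 18.7
50.00058967620134
```

Request:
move_arm(
  rows=[
    [0,0,-0.005,0,0.01],
    [0,0,-0.015,0,0.01],
    [0,0,-0.025,0,0.01],
    [0,0,-0.025,0,0.01],
    [0,0,-0.02,0,0.01],
    [0,0,-0.015,0,0.01],
    [0.003,0.015,-0.005,0,0.01],
    [0.005,0.025,0,0,0.01],
    [0.005,0.025,0,0,0.01],
    [0.005,0.025,0,0,0.01],
  ],
)

```text
clock: 4.6
tool_pos: [0.5083, 0.0774, 0.3152]
eef_rot: [0.188, 0.982, -0.0, 0.0]
contact_force: [-0.1, 0.5, -1.7]
opening: 0.214
finger_force: 50.0
```

Request:
move_arm(
  rows=[
    [0.005,0.025,0,0,0.01],
    [0.005,0.025,0,0,0.01],
    [0.005,0.025,0,0,0.01],
    [0.005,0.025,0,0,0.01],
    [0.005,0.025,0,0,0.01],
    [0.005,0.025,0,0,0.01],
    [0.005,0.02,0,0,0.01],
    [0.0,0.01,0,0,0.01],
    [0,0,0,0,0.01],
    [0,0,0,0,0.01],
  ],
)

```text
clock: 5.43
tool_pos: [0.542, 0.2561, 0.3145]
eef_rot: [0.187, 0.982, -0.001, -0.0]
contact_force: [-0.2, -0.7, -1.2]
opening: 0.211
finger_force: 50.0
```

```bash
python3 - <<'E'
from h import *
to(.543,.2605,.31)
for n in("top","scene"):
    s=snapshot(n); np.savez(n+"2.npz",P=cloud(s),c=s["color"])
    if n=="scene":
        save("s2.png",cv2.resize(s["color"][110:230,340:480],(700,600),interpolation=2))
E
```

```text
t 5.43 pos [0.542  0.2561 0.3145] delta [0.0007 0.0045 0.0045] F [-0.2 -0.7 -1.2] zaxis [-7.0e-04 -1.7e-03 -1.0e+00] x [-0.93   0.368  0.   ] open 18.5
```

View pics/s2.png

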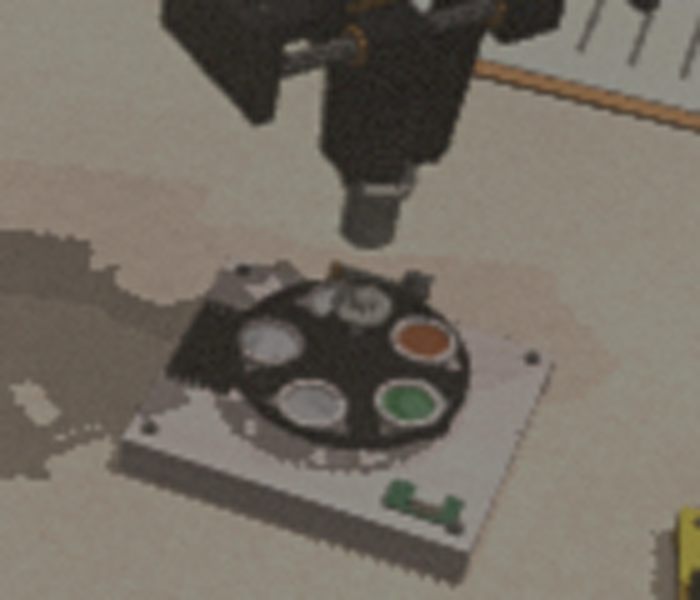

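The tool is held upright with its nose end at crop (368,240), just above and slightly behind the nut at crop (362,303). Next I measure both in this same view.

```bash
python3 - <<'E'
from h import *
from scipy.optimize import least_squares
s=np.load("scene2.npz"); P=s["P"]; Q=P[110:230,340:480].reshape(-1,3); Q=Q[~np.isnan(Q[:,0])]
tcp=r.get_state()["tool_pos"]; nz=tcp[2]-.2017
a=Q[(np.hypot(Q[:,0]-.542,Q[:,1]-.257)<.03)]
print(nz,np.histogram(a[:,2],np.arange(.03,.2,.005)))
for lo,hi,rad in((nz+.003,nz+.022,.011),(nz+.008,nz+.02,.011)):
    q=a[(a[:,2]>lo)&(a[:,2]<hi)]
    f=least_squares(lambda c:np.hypot(q[:,0]-c[0],q[:,1]-c[1])-rad,[.54,.26],loss="soft_l1",f_scale=.001)
    print("nose",len(q),f.x.round(4),np.sqrt(np.mean(f.fun**2)).round(4),q[:,2].min())
for n,T in(("scene2",P),("scene1",np.load("scene1.npz")["P"]),("top1",np.load("top1.npz")["P"])):
    T=T.reshape(-1,3); T=T[~np.isnan(T[:,0])]
    q=T[(np.hypot(T[:,0]-.542,T[:,1]-.26)<.018)&(T[:,2]>.068)&(T[:,2]<.085)]
    g=q[q[:,2]<.0775]
    print(n,len(q),q.mean(0).round(4),cv2.minEnclosingCircle(q[:,:2].astype(np.float32)),np.percentile(g[:,2],[10,50,90]).round(4), "hi", q[q[:,2]>.0775].mean(0).round(4),(q[:,2]>.0775).sum(), "mid", ((g.max(0)+g.min(0))/2).round(4),g.mean(0).round(4))
E
```

```text
0.1127986818624811 (array([  0,   0, 231,  77,  27,  32,  69,   0,  50,  25,   3,   0,   0,
         0,   0,   0,   7,  21,  28,  21,  21,  10,  51,  15,  42,  50,
        57,  58,  60,  61,  62,  68,  50]), array([0.03 , 0.035, 0.04 , 0.045, 0.05 , 0.055, 0.06 , 0.065, 0.07 ,
       0.075, 0.08 , 0.085, 0.09 , 0.095, 0.1  , 0.105, 0.11 , 0.115,
       0.12 , 0.125, 0.13 , 0.135, 0.14 , 0.145, 0.15 , 0.155, 0.16 ,
       0.165, 0.17 , 0.175, 0.18 , 0.185, 0.19 , 0.195]))
nose 83 [0.5393 0.2549] 0.0011 0.11600143119583395
nose 57 [0.5394 0.255 ] 0.0012 0.12116365390814376
scene2 78 [0.5409 0.2578 0.0747] ((0.5393989682197571, 0.2576533555984497), 0.01306076068431139) [0.0724 0.0742 0.0761] hi [0.5407 0.2587 0.079 ] 8 mid [0.5399 0.258  0.0743] [0.5409 0.2577 0.0742]
scene1 78 [0.5409 0.2578 0.0747] ((0.5397554039955139, 0.25992071628570557), 0.012686009518802166) [0.0723 0.0743 0.076 ] hi [0.5412 0.2579 0.0792] 7 mid [0.5403 0.2599 0.0734] [0.5408 0.2578 0.0742]
top1 96 [0.5433 0.261  0.0736] ((0.5434950590133667, 0.26179763674736023), 0.01244166400283575) [0.0705 0.0734 0.0764] hi [0.5441 0.2614 0.0792] 6 mid [0.5431 0.2615 0.0729] [0.5432 0.261  0.0732]
```

Request:
move_arm(
  rows=[
    [0.0006,0.0043,0.005,0,0.01],
    [0,0,0.008,0,0.01],
    [0,0,0.008,0,0.01],
    [0,0,0.005,0,0.01],
    [0,0,0.002,0,0.01],
    [0,0,0,0,0.01],
    [0,0,0,0,0.01],
  ],
)

```text
clock: 6.12
tool_pos: [0.5431, 0.2612, 0.2865]
eef_rot: [0.187, 0.982, -0.0, -0.0]
contact_force: [-0.1, -0.3, -1.8]
opening: 0.216
finger_force: 50.0
```

```bash
python3 - <<'E'
from h import *
to(.543,.2603,.285)
ims=[]
for n in("scene",):
    s=snapshot(n); np.savez(n+"3.npz",P=cloud(s),c=s["color"])
    P=cloud(s)[110:230,340:480].reshape(-1,3);P=P[~np.isnan(P[:,0])]
    save("s3.png",cv2.convertScaleAbs(cv2.resize(s["color"][135:195,380:450],(700,600),interpolation=2),alpha=1.8))
from scipy.optimize import least_squares
nz=r.get_state()["tool_pos"][2]-.2017
a=P[(np.hypot(P[:,0]-.542,P[:,1]-.257)<.03)&(P[:,2]>nz+.004)&(P[:,2]<nz+.022)]
f=least_squares(lambda c:np.hypot(a[:,0]-c[0],a[:,1]-c[1])-.011,[.54,.26],loss="soft_l1",f_scale=.001);print(nz,len(a),f.x)
E
```

```text
t 6.12 pos [0.5431 0.2612 0.2865] delta [-0.0002 -0.0009  0.0015] F [-0.1 -0.3 -1.8] zaxis [-3.e-04 -2.e-04 -1.e+00] x [-0.93   0.368  0.   ] open 19.0
0.08508614621509047 79 [0.5402112  0.26144945]
```

View pics/s3.png

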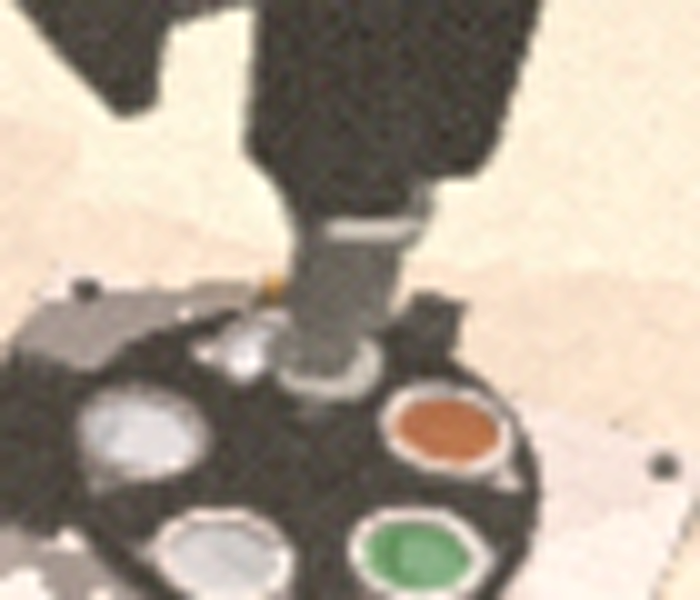

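The nose centre is about 1 mm to the right and behind the nut's centre: the nose's bottom is near crop x 338, the ring's centre near 330. I shift it slightly and ease down.

Request:
move_arm(
  rows=[
    [-0.0004,-0.0012,0,0,0.01],
    [0,0,0.002,0,0.01],
    [0,0,0.002,0,0.01],
    [0,0,0.002,0,0.01],
    [0,0,0.001,0,0.01],
    [0,0,0,0,0.01],
  ],
  newtons=60,
)

```text
clock: 6.67
tool_pos: [0.5429, 0.26, 0.2794]
eef_rot: [0.187, 0.982, -0.0, -0.0]
contact_force: [-0.4, -0.7, -1.3]
opening: 0.214
finger_force: 60.0
```

Request:
move_arm(
  rows=[
    [0,0,0.001,0,0.01],
    [0,0,0.001,0,0.01],
    [0,0,0,0,0.01],
  ],
)

```text
clock: 6.92
tool_pos: [0.543, 0.2601, 0.2775]
eef_rot: [0.187, 0.982, -0.0, -0.0]
contact_force: [-0.2, -0.1, -1.9]
opening: 0.212
finger_force: 60.0
```

Request:
move_arm(
  rows=[
    [0,0,0.001,0,0.01],
    [0,0,0.001,0,0.01],
    [0,0,0.001,0,0.01],
    [0,0,0,0,0.01],
  ],
)

```text
clock: 7.25
tool_pos: [0.5431, 0.2601, 0.275]
eef_rot: [0.187, 0.982, 0.0, 0.0]
contact_force: [-0.1, -1.3, 0.3]
opening: 0.21
finger_force: 60.0
```

Request:
move_arm(
  rows=[
    [0,0,0.001,0,0.01],
    [0,0,0.001,0,0.01],
    [0,0,0,0,0.01],
  ],
)

```text
clock: 7.5
tool_pos: [0.5431, 0.2601, 0.2736]
eef_rot: [0.187, 0.982, 0.0, 0.0]
contact_force: [-1.3, -0.6, 6.8]
opening: 0.216
finger_force: 60.0
```

Request:
move_arm(
  rows=[
    [0,0,0.001,0,0.01],
    [0,0,0.001,0,0.01],
    [0,0,0.001,0,0.01],
  ],
)

```text
clock: 7.75
tool_pos: [0.5432, 0.2601, 0.2709]
eef_rot: [0.187, 0.982, 0.0, 0.0]
contact_force: [-1.5, -0.7, 8.9]
opening: 0.211
finger_force: 60.0
```

Request:
move_arm(
  rows=[
    [0,0,0.001,0,0.01],
    [0,0,0.001,0,0.01],
    [0,0,0,0,0.01],
  ],
)

```text
clock: 8.0
tool_pos: [0.5431, 0.2601, 0.2687]
eef_rot: [0.187, 0.982, 0.0, 0.0]
contact_force: [-1.4, -1.1, 6.9]
opening: 0.208
finger_force: 60.0
```

Request:
move_arm(
  rows=[
    [0,0,0.001,0,0.01],
    [0,0,0.0005,0,0.01],
    [0,0,0,0,0.01],
  ],
)

```text
clock: 8.25
tool_pos: [0.5432, 0.2601, 0.2673]
eef_rot: [0.187, 0.982, 0.0, 0.0]
contact_force: [-1.4, -0.5, 7.9]
opening: 0.207
finger_force: 60.0
```

Request:
move_arm(
  rows=[
    [0,0,0.0005,0,0.01],
    [0,0,0.0005,0,0.01],
    [0,0,0,0,0.01],
  ],
)

```text
clock: 8.5
tool_pos: [0.5431, 0.2601, 0.2663]
eef_rot: [0.187, 0.982, 0.0, 0.0]
contact_force: [-1.4, -0.7, 8.2]
opening: 0.206
finger_force: 60.0
```

Request:
move_arm(
  rows=[
    [0,0,0.0005,0,0.01],
    [0,0,0,0,0.01],
  ],
)

```text
clock: 8.67
tool_pos: [0.5432, 0.2601, 0.2658]
eef_rot: [0.187, 0.982, 0.0, 0.0]
contact_force: [-1.2, -0.7, 7.9]
opening: 0.21
finger_force: 60.0
```

Request:
move_arm(
  rows=[
    [0,0,0.0005,0,0.01],
    [0,0,0,0,0.01],
  ],
)

```text
clock: 8.83
tool_pos: [0.5431, 0.2601, 0.2653]
eef_rot: [0.187, 0.982, 0.0, 0.0]
contact_force: [-1.2, -2.0, 8.3]
opening: 0.212
finger_force: 60.0
```

Request:
move_arm(
  rows=[
    [0,0,0.0005,0,0.01],
    [0,0,0,0,0.01],
  ],
)

```text
clock: 9.0
tool_pos: [0.5432, 0.2601, 0.2651]
eef_rot: [0.187, 0.982, 0.0, 0.001]
contact_force: [-2.9, -0.9, 9.6]
opening: 0.211
finger_force: 60.0
```

Request:
move_arm(
  rows=[
    [0,0,0.0004,0,0.01],
    [0,0,0,0,0.01],
  ],
)

```text
clock: 9.17
tool_pos: [0.5432, 0.2601, 0.2651]
eef_rot: [0.187, 0.982, 0.0, 0.001]
contact_force: [-3.2, -2.2, 13.0]
opening: 0.211
finger_force: 60.0
```

Request:
move_arm(
  rows=[
    [0,0,0.0003,0,0.01],
    [0,0,0,0,0.01],
  ],
)

```text
clock: 9.33
tool_pos: [0.5432, 0.2601, 0.2651]
eef_rot: [0.187, 0.982, 0.0, 0.001]
contact_force: [-3.6, -1.4, 14.7]
opening: 0.208
finger_force: 60.0
```

Request:
move_arm(
  rows=[
    [0,0,0.0003,0,0.01],
    [0,0,0,0,0.01],
  ],
)

```text
clock: 9.5
tool_pos: [0.5432, 0.2601, 0.265]
eef_rot: [0.187, 0.982, 0.0, 0.001]
contact_force: [-4.4, -2.4, 16.8]
opening: 0.212
finger_force: 60.0
```

Request:
move_arm(
  rows=[
    [0,0,0.0003,0,0.01],
    [0,0,0,0,0.01],
  ],
)

```text
clock: 9.67
tool_pos: [0.5432, 0.2601, 0.265]
eef_rot: [0.187, 0.982, 0.0, 0.001]
contact_force: [-3.4, -2.8, 18.6]
opening: 0.214
finger_force: 60.0
```

Request:
move_arm(
  rows=[
    [0,0,0.0003,0,0.01],
    [0,0,0,0,0.01],
  ],
)

```text
clock: 9.83
tool_pos: [0.5432, 0.2601, 0.265]
eef_rot: [0.187, 0.982, 0.0, 0.001]
contact_force: [-3.9, -2.4, 21.2]
opening: 0.208
finger_force: 60.0
```

Request:
move_arm(
  rows=[
    [0,0,0.0002,0,0.01],
    [0,0,0,0,0.01],
    [0,0,0,0,0.01],
  ],
)

```text
clock: 10.08
tool_pos: [0.5432, 0.2601, 0.2649]
eef_rot: [0.187, 0.982, 0.0, 0.001]
contact_force: [-4.6, -3.1, 21.3]
opening: 0.209
finger_force: 60.0
```

Request:
move_arm(
  rows=[
    [0,0,-0.001,0,0.01],
    [0,0,-0.001,0,0.01],
    [0,0,-0.002,0,0.01],
    [0,0,-0.004,0,0.01],
    [0,0,-0.008,0,0.01],
    [0,0,-0.01,0,0.01],
    [0,0,-0.01,0,0.01],
    [0,0,-0.01,0,0.01],
    [0,0,-0.006,0,0.01],
    [0,0,0,0,0.01],
  ],
)

```text
clock: 10.92
tool_pos: [0.5436, 0.2603, 0.3159]
eef_rot: [0.187, 0.982, 0.001, 0.001]
contact_force: [-0.5, 1.0, -0.4]
opening: 0.216
finger_force: 60.0
```

```bash
python3 - <<'E'
from h import *
to(.4915,-.0125,.31)
s=snapshot("scene"); P=cloud(s)
save("s4.png",cv2.convertScaleAbs(cv2.resize(s["color"][115:205,370:475],(700,600),interpolation=2),alpha=1.8))
T=P.reshape(-1,3); T=T[~np.isnan(T[:,0])]
q=T[(np.hypot(T[:,0]-.541,T[:,1]-.259)<.014)&(T[:,2]>.055)&(T[:,2]<.09)]
print(np.histogram(q[:,2],np.arange(.055,.09,.0025)))
E
```

```text
t 10.92 pos [0.5436 0.2603 0.3159] delta [-0.052  -0.2729  0.0053] F [-0.5  1.  -0.4] zaxis [ 0.003   0.0018 -1.    ] x [-0.93   0.368 -0.002] open 19.0
(array([10,  9, 26, 40, 18,  2,  2,  4,  4, 12,  0,  0,  0]), array([0.055 , 0.0575, 0.06  , 0.0625, 0.065 , 0.0675, 0.07  , 0.0725,
       0.075 , 0.0775, 0.08  , 0.0825, 0.085 , 0.0875]))
```

View pics/s4.png

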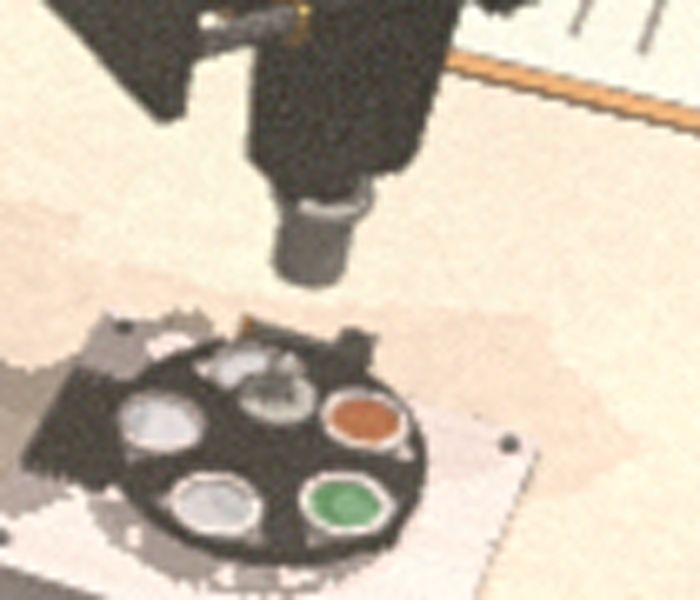

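The nut's top now sits at about 0.063 m, so the nut is on the hub. The ring is at crop (278,395), and the empty shaft shows above it. My peak push was only about 23 N, and bore friction may have taken some of that. I'll press once more, to about 25 N, to be sure.

Request:
move_arm(
  rows=[
    [0.0005,0,0.004,0,0.01],
    [0,0,0.008,0,0.01],
    [0,0,0.008,0,0.01],
    [0,0,0.008,0,0.01],
    [0,0,0.006,0,0.01],
    [0,0,0.003,0,0.01],
    [0,0,0.002,0,0.01],
    [0,0,0,0,0.01],
  ],
)

```text
clock: 11.63
tool_pos: [0.5425, 0.2603, 0.2743]
eef_rot: [0.187, 0.982, -0.0, -0.0]
contact_force: [0.6, 0.7, -1.6]
opening: 0.211
finger_force: 60.0
```

Request:
move_arm(
  rows=[
    [0,0,0.002,0,0.01],
    [0,0,0.002,0,0.01],
    [0,0,0.002,0,0.01],
    [0,0,0.002,0,0.01],
    [0,0,0.001,0,0.01],
    [0,0,0,0,0.01],
  ],
)

```text
clock: 12.13
tool_pos: [0.5425, 0.2602, 0.2657]
eef_rot: [0.187, 0.982, -0.0, -0.0]
contact_force: [0.3, 0.6, -1.3]
opening: 0.207
finger_force: 60.0
```

Request:
move_arm(
  rows=[
    [0,0,0.0005,0,0.01],
    [0,0,0.0005,0,0.01],
    [0,0,0.0005,0,0.01],
    [0,0,0.0005,0,0.01],
    [0,0,0,0,0.01],
  ],
)

```text
clock: 12.55
tool_pos: [0.5427, 0.2602, 0.2651]
eef_rot: [0.187, 0.982, 0.0, 0.0]
contact_force: [-2.3, -0.7, 6.8]
opening: 0.207
finger_force: 60.0
```

Request:
move_arm(
  rows=[
    [0,0,0.0004,0,0.01],
    [0,0,0.0004,0,0.01],
    [0,0,0,0,0.01],
  ],
)

```text
clock: 12.8
tool_pos: [0.5427, 0.2603, 0.2651]
eef_rot: [0.187, 0.982, 0.0, 0.001]
contact_force: [-3.9, -1.7, 13.8]
opening: 0.213
finger_force: 60.0
```

Request:
move_arm(
  rows=[
    [0,0,0.0004,0,0.01],
    [0,0,0.0004,0,0.01],
    [0,0,0,0,0.01],
  ],
)

```text
clock: 13.05
tool_pos: [0.5427, 0.2603, 0.265]
eef_rot: [0.187, 0.982, 0.0, 0.001]
contact_force: [-3.6, -3.3, 18.2]
opening: 0.208
finger_force: 60.0
```

Request:
move_arm(
  rows=[
    [0,0,0.0003,0,0.01],
    [0,0,0,0,0.01],
  ],
)

```text
clock: 13.22
tool_pos: [0.5428, 0.2603, 0.265]
eef_rot: [0.187, 0.982, 0.0, 0.001]
contact_force: [-3.7, -3.5, 20.0]
opening: 0.211
finger_force: 60.0
```

Request:
move_arm(
  rows=[
    [0,0,0.0003,0,0.01],
    [0,0,0,0,0.01],
    [0,0,0,0,0.01],
  ],
)

```text
clock: 13.47
tool_pos: [0.5428, 0.2603, 0.2649]
eef_rot: [0.187, 0.982, 0.0, 0.001]
contact_force: [-4.9, -3.3, 22.5]
opening: 0.212
finger_force: 60.0
```

Request:
move_arm(
  rows=[
    [0,0,0.0002,0,0.01],
    [0,0,0,0,0.01],
    [0,0,0,0,0.01],
  ],
)

```text
clock: 13.72
tool_pos: [0.5428, 0.2603, 0.2649]
eef_rot: [0.187, 0.982, 0.0, 0.001]
contact_force: [-5.3, -2.5, 24.4]
opening: 0.21
finger_force: 60.0
```

Request:
move_arm(
  rows=[
    [0,0,-0.001,0,0.01],
    [0,0,-0.001,0,0.01],
    [0,0,-0.002,0,0.01],
    [0,0,-0.004,0,0.01],
    [0,0,-0.008,0,0.01],
    [0,0,-0.01,0,0.01],
    [0,0,-0.01,0,0.01],
    [0,0,-0.01,0,0.01],
    [0,0,-0.006,0,0.01],
    [0,0,0,0,0.01],
  ],
)

```text
clock: 14.55
tool_pos: [0.5432, 0.2605, 0.3155]
eef_rot: [0.187, 0.982, 0.001, 0.001]
contact_force: [0.5, -0.0, -2.3]
opening: 0.208
finger_force: 60.0
```

Request:
move_arm(
  rows=[
    [-0.002,-0.01,0,0,0.01],
    [-0.004,-0.022,0,0,0.01],
    [-0.005,-0.025,0,0,0.01],
    [-0.005,-0.025,0,0,0.01],
    [-0.005,-0.025,0,0,0.01],
    [-0.005,-0.025,0,0,0.01],
    [-0.005,-0.025,0,0,0.01],
    [-0.005,-0.025,0,0,0.01],
    [-0.005,-0.025,0,0,0.01],
    [-0.005,-0.025,0,0,0.01],
  ],
)

```text
clock: 15.38
tool_pos: [0.499, 0.0256, 0.3131]
eef_rot: [0.187, 0.982, -0.0, -0.001]
contact_force: [0.0, -0.1, -1.4]
opening: 0.21
finger_force: 60.0
```

Request:
move_arm(
  rows=[
    [-0.004,-0.025,0,0,0.01],
    [-0.002,-0.015,0,0,0.01],
    [0,0,0,0,0.01],
    [0,0,0,0,0.01],
  ],
)

```text
clock: 15.72
tool_pos: [0.4903, -0.0129, 0.3132]
eef_rot: [0.188, 0.982, -0.0, -0.0]
contact_force: [0.3, 0.4, -0.7]
opening: 0.21
finger_force: 60.0
```

```bash
python3 - <<'E'
from h import *
to(.4921,-.0134,.2047)
E
```

```text
t 15.72 pos [ 0.4903 -0.0129  0.3132] delta [-0.0019  0.0003  0.1085] F [ 0.3  0.4 -0.7] zaxis [-1.e-03 -2.e-04 -1.e+00] x [-0.929  0.37   0.001] open 18.5
```

Request:
move_arm(
  rows=[
    [-0.002,0,0.01,0,0.01],
    [0,0,0.02,0,0.01],
    [0,0,0.02,0,0.01],
    [0,0,0.02,0,0.01],
    [0,0,0.015,0,0.01],
    [0,0,0.01,0,0.01],
    [0,0,0.005,0,0.01],
    [0,0,0.003,0,0.01],
    [0,0,0,0,0.01],
    [0,0,0,0,0.01],
  ],
)

```text
clock: 16.55
tool_pos: [0.493, -0.0123, 0.2109]
eef_rot: [0.187, 0.982, 0.0, 0.0]
contact_force: [0.1, 0.8, -1.1]
opening: 0.21
finger_force: 60.0
```

Request:
move_arm(
  rows=[
    [0,0,0.002,0,0.01],
    [0,0,0.002,0,0.01],
    [0,0,0.001,0,0.01],
    [0,0,0,0,0.01],
  ],
)

```text
clock: 16.88
tool_pos: [0.4928, -0.0126, 0.2055]
eef_rot: [0.187, 0.982, 0.0, 0.0]
contact_force: [-0.5, -0.3, -1.5]
opening: 0.214
finger_force: 60.0
```

Request:
move_arm(
  rows=[
    [0,0,0.0005,0,0.01],
    [0,0,0.0005,0,0.01],
    [0,0,0,0,0.01],
  ],
)

```text
clock: 17.13
tool_pos: [0.4928, -0.0126, 0.2047]
eef_rot: [0.187, 0.982, 0.0, 0.0]
contact_force: [-0.7, -0.3, 1.0]
opening: 0.208
finger_force: 60.0
```

Touching the floor. I open the gripper and let the fingers clear before rising.

Request:
move_arm(
  rows=[
    [0,0,0,0,0.025],
    [0,0,0,0,0.035],
    [0,0,0,0,0.06],
    [0,0,0,0,0.088],
    [0,0,0,0,0.088],
    [0,0,0,0,0.088],
    [0,0,0,0,0.088],
    [0,0,0,0,0.088],
    [0,0,0,0,0.088],
    [0,0,0,0,0.088],
  ],
  newtons=20,
)

```text
clock: 17.97
tool_pos: [0.4927, -0.0126, 0.2045]
eef_rot: [0.187, 0.982, 0.0, -0.0]
contact_force: [0.3, -0.3, 0.3]
opening: 0.942
finger_force: 0.0
```

Request:
move_arm(
  rows=[
    [0,0,-0.005,0,0.088],
    [0,0,-0.015,0,0.088],
    [0,0,-0.03,0,0.088],
    [0,0,-0.03,0,0.088],
    [0,0,-0.03,0,0.088],
    [0,0,-0.03,0,0.088],
    [0,0,-0.02,0,0.088],
    [0,0,0,0,0.088],
    [0,0,0,0,0.088],
    [0,0,0,0,0.088],
  ],
)

```text
clock: 18.8
tool_pos: [0.4923, -0.0128, 0.3641]
eef_rot: [0.187, 0.982, -0.0, -0.001]
contact_force: [0.6, -0.3, -1.4]
opening: 1.001
finger_force: 0.0
```

```bash
python3 - <<'E'
from h import *
to(.4921,-.0134,.2047)
s=snapshot("scene"); P=cloud(s); save("s5.png",s["color"])
T=P.reshape(-1,3); T=T[~np.isnan(T[:,0])]
q=T[(np.hypot(T[:,0]-.541,T[:,1]-.259)<.014)&(T[:,2]>.055)&(T[:,2]<.09)]
print(np.histogram(q[:,2],np.arange(.055,.09,.0025))[0])
q=T[(np.hypot(T[:,0]-.491,T[:,1]+.014)<.03)&(T[:,2]>.035)&(T[:,2]<.09)]
print(q.mean(0),q.max(0))
E
```

```text
t 18.8 pos [ 0.4923 -0.0128  0.3641] delta [-0.0002 -0.0006  0.1594] F [ 0.6 -0.3 -1.4] zaxis [-1.1e-03 -2.0e-04 -1.0e+00] x [-0.93   0.368  0.001] open 88.2
[ 9 13 22 42 20  4  2  4  9  3  2  1  0]
[ 0.4943104  -0.01650264  0.06056454] [ 0.50444736 -0.00187206  0.07853164]
```

View pics/s5.png

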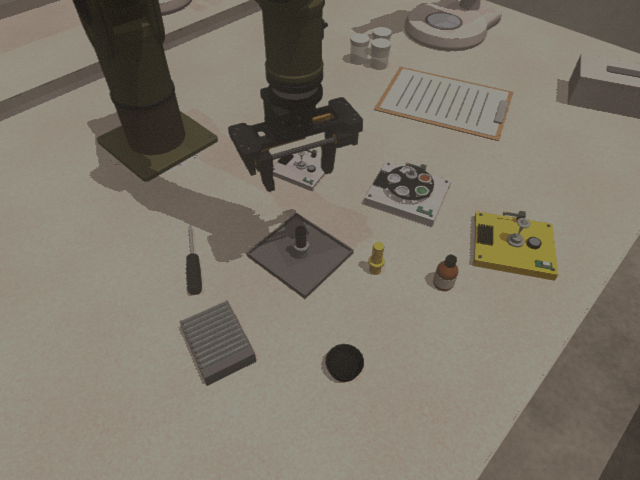

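The tool stands upright in the tray at (301,242), the nut is down on the hub at (412,172), and the bystanders have not moved.

```bash
python3 -c "
from h import *
print(r.finish_job())"
```

```text
the job is handed in; nothing more can be done
None
```

I handed the job in at about 19 s: the nut is seated on the wheel's hub after two steady presses, the harder about 26 N (tightness is judged from that force, not directly checked), the push tool stands upright in the tray again, and nothing else was moved.

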